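Run a fingertip down the buttons of a code lock

TASK

Check the push-button code lock on the bench: with the fingertips go along its row of five buttons, beginning with the one farthest from the knob and ending with the one next to the knob, gently pressing each well in for a moment and letting it spring back before the next, never two together. Do not pick up, tip or shove the lock, and leave the other parts on the mat where they are.

Things in the scene. Friction and masses are not known exactly. Their poses are not given: they have to be found in the camera images.
- lock: Code lock lying on its back at any angle: loose satin metal case 200 x 60 x 30 mm, about 0.9 kg. Origin: centre of its underside; x runs along the case towards the knob, z up out of the face. Five round buttons in one row on its centre line, 28 mm apart, at x = -80, -52, -24, 4, 32 mm. At x = 74 mm a knob, 42 mm across, top 63 mm above the underside; it does not turn.
- mat: Flat pinning mat fixed to the bench, 380 (x) x 460 (y) x 4 mm, blue grid with pale squares; origin at the centre of its underside, on the bench. The lock lies near its middle.
- b1_top (a point): Centre of the flat top of the button farthest from the knob: steel, 14 mm diameter, standing 9 mm above the lock's face when out. The point moves down with the button.
- b2_top (a point): Centre of the flat top of the second button: steel, 14 mm diameter, standing 9 mm above the lock's face when out. The point moves down with the button.
- b3_top (a point): Centre of the flat top of the middle button: steel, 14 mm diameter, standing 9 mm above the lock's face when out. The point moves down with the button.
- b4_top (a point): Centre of the flat top of the fourth button: steel, 14 mm diameter, standing 9 mm above the lock's face when out. The point moves down with the button.
- b5_top (a point): Centre of the flat top of the fifth button, next to the knob: steel, 14 mm diameter, standing 9 mm above the lock's face when out. The point moves down with the button.
- b1 (a joint): How far the button farthest from the knob is pressed in, m: 0 is out, 0.007 is the stop (2 mm still stand above the face). Its spring needs about 1 N to start and 4 N at the stop, and pushes it out again.
- b2 (a joint): How far the second button is pressed in, m: 0 is out, 0.007 is the stop (2 mm still stand above the face). Its spring needs about 1 N to start and 4 N at the stop, and pushes it out again.
- b3 (a joint): How far the middle button is pressed in, m: 0 is out, 0.007 is the stop (2 mm still stand above the face). Its spring needs about 1 N to start and 4 N at the stop, and pushes it out again.
- b4 (a joint): How far the fourth button is pressed in, m: 0 is out, 0.007 is the stop (2 mm still stand above the face). Its spring needs about 1 N to start and 4 N at the stop, and pushes it out again.
- b5 (a joint): How far the fifth button, next to the knob is pressed in, m: 0 is out, 0.007 is the stop (2 mm still stand above the face). Its spring needs about 1 N to start and 4 N at the stop, and pushes it out again.
- lever: Bystander: loose steel door-lever handle, 115 mm long, 30 mm high, lying on the mat; origin near its middle, at the underside.
- rose: Bystander: loose round brass rose with a hub, 64 mm diameter, 26 mm high; origin at the centre of its underside.
- cylinder: Bystander: loose brass lock cylinder, 66 mm long, 24 mm wide, 33 mm high; origin at the centre of its underside.
- carton: Bystander: small white carton, 70 x 95 x 35 mm; origin at the centre of its underside.
There are look-alikes about, which are no part of the job. What is shaped like the lock but blue or green is not meant.

How it is judged:
On the way, in this order (a step that is already met when the one before it is completed fails the run):
1. the button farthest from the knob is pressed in at least 3.5 mm by the fingers (value of joint b1 above 0.0035 m and contact force between the fingers and lock above 0.3 N), for 0.1 s.
2. the second button is pressed in at least 3.5 mm by the fingers (value of joint b2 above 0.0035 m and contact force between the fingers and lock above 0.3 N), for 0.1 s.
3. the middle button is pressed in at least 3.5 mm by the fingers (value of joint b3 above 0.0035 m and contact force between the fingers and lock above 0.3 N), for 0.1 s.
4. the fourth button is pressed in at least 3.5 mm by the fingers (value of joint b4 above 0.0035 m and contact force between the fingers and lock above 0.3 N), for 0.1 s.
5. the fifth button, next to the knob is pressed in at least 3.5 mm by the fingers (value of joint b5 above 0.0035 m and contact force between the fingers and lock above 0.3 N), for 0.1 s.
At the end, for the whole second after the job is handed in: The five buttons were pressed in at least 3.5 mm one after another, from the far end to the knob; all are out again (within 1.5 mm), the lock lies flat and still within 20 mm of where it lay, and the other parts are within 20 mm of where they were (value of joint each of b1, b2, b3, b4, b5 below 0.0015 m and distance of each of lock, lever, rose, cylinder, carton from where it was at the start of the episode below 0.02 m and linear speed of lock below 0.02 m/s and angle between lock's own z axis and vertical below 0.1 rad); the robot touches nothing.
It fails at once if the lock is lifted or tipped (height (world z) of lock above 0.016 m or angle between lock's own z axis and vertical above 0.15 rad).
It fails at once if the lock is shoved more than 20 mm (distance of lock from where it was at the start of the episode above 0.02 m).
It fails at once if two buttons are pressed in together (both more than 2.5 mm) (value of joint each of b1, b2 above 0.0025 m or value of joint each of b1, b3 above 0.0025 m or value of joint each of b1, b4 above 0.0025 m or value of joint each of b1, b5 above 0.0025 m or value of joint each of b2, b3 above 0.0025 m or value of joint each of b2, b4 above 0.0025 m or value of joint each of b2, b5 above 0.0025 m or value of joint each of b3, b4 above 0.0025 m or value of joint each of b3, b5 above 0.0025 m or value of joint each of b4, b5 above 0.0025 m).
It fails at once if the lock is pressed hard (over 35 N) (contact force between the fingers and lock above 35 N).
It fails at once if one of the other parts on the mat is moved more than 20 mm or picked up (distance of any of lever, rose, cylinder, carton from where it was at the start of the episode above 0.02 m).
It also fails if it takes over 48 s, if anything falls off the work surface, if the arm or the gripper's body presses on something with over 40 N, if the wrist force passes 120 N, or if a joint passes its speed limit or range.

ROBOT

A 6-joint arm with a two-finger parallel gripper is mounted at the origin on the work surface. World frame = base frame: x ahead of the robot, y to its left, z up, the work surface at z = 0. Lengths are in m, angles in rad, forces in N, time in s.
With the tool pointing down it reaches from about 0.325 to 0.9 m from the base axis. Payload 6.1 kg.
Tool frame: the origin (TCP) lies on the centre line of the jaws, within the pads' length; the fingertips stand 8 mm ahead of it and the grasp point (between the pads) lies 11 mm behind it; z points along the fingers, y is the line along which they close (so a half turn about z gives the same grasp; the last joint's range is limited). The gripper opens to 87 mm and grips with 3 to 60 N. Pads are 19 mm wide; open, the fingers measure 117 mm over their backs; the gripper's body (75 mm by 190 mm) begins 51 mm behind the grasp point.
Start: joints at [1.033, 0.22, 1.526, -0, 1.395, -0.126], TCP at [0.25, 0.573, 0.231] pointing down, gripper open.
Joint ranges: [-2.98, 2.98], [-0.91, 2.08], [0.09, 2.57], [-1.24, 4.39], [0.2, 2.65], [-2.68, 2.68]. Speed limits (rad/s): [2.57, 2.57, 3.01, 3.14, 3.14, 3.14].

INTERFACE

Orientations are given as a unit quaternion [w, x, y, z].
In Python, from station import ctrl gives the robot as it stands.
- The arm moves only by the tool arm_command, never from a script. Its argument "moves" is a list of rows, each a list of 6 numbers: the shift along the tool's x, y, z each as a share of 0.5 m, from -1 to 1, then the turn, a rotation vector about the tool's x, y, z each as a share of 90 degrees, from -1 to 1. A call has 1 to 10 rows; each row is the pose to reach, as a shift and turn from the pose commanded when the call began, along the tool's axes at that moment; what a row does not reach only later rows make up. A row lasts 1/10 s, in which the tool goes at most 50 mm and 8.59 degrees, less where a joint would pass 70% of its speed; a pose out of reach is approached as far as the arm can. A call with a number of a shift or a turn outside -1 to 1 is refused whole. A call with a gripper value outside its range is refused whole. "claw" is the opening, from -1 (shut) to 1 (fully open), set as the call begins (left out, the last holds). The fingers move at their own pace and stop on an object; the grip force is fixed at half the most. Time passes only in rows, so rows that repeat a pose let the fingers close. It gives the time, the measured TCP pose, the force, the opening and the grip force at its end, in the units of the state.
- ctrl.get_obs(): the state, without advancing time (a new reading comes with each control period).
- ctrl.read_camera(name): name is "scene" or "top" or "wrist"; returns a dict with "image" (384x512x3 uint8, red, green, blue), "range_z" (384x512 float32, m along the optical axis (not along the pixel's ray), 0 where there is no reading), "fx", "fy", "cx", "cy" (pixels), "xyz" and "orientation" of the camera in the world; the wrist camera has in their place "tool_from_camera" (4x4, takes a point from camera to tool coordinates, whose origin is the TCP and whose axes are the flange's). Camera axes: x right, y up, looking along -z (the intrinsics and any distortion apply to the point x, -y, -z); pixel columns grow to the right and rows downward; lengths in m; the calibration is good to about 2 mm. A picture is of the moment at which its call begins: read the wrist's pose just before it.
- ctrl.hand_in(): hands the job in; it is judged then, once.
The state is a dict: "time_s": time; "joint_pos": joint angles; "joint_velocities": joint speeds; "joint_efforts": joint torques, N m; "position": TCP position; "tcp_rot": TCP orientation; "force": force on the tool from outside, world axes, zero at the start; "ft_torque": the same for the moment, N m; "grip_width": opening from 0.0 (shut) to 1.0 (fully open); "grasp_force": force on a finger pad.
Only numpy, scipy, OpenCV 4.12 (cv2) and the standard library are available. Lean on these libraries where they do the work, as an engineer would, in place of code of your own. Each camera call takes 0.05 s, during which the arm holds its last target. There are 200 camera calls.

## Working session

There is one attempt and no reset: what is moved stays moved. The work goes in short steps, Python scripts to look and compute and a tool call to move; the robot and the scene stay as the last step left them, time stands still between calls to the robot, and variables do not carry over. Pictures are saved under pics/ and viewed, at most 10 in all, crops included, and the job is handed in when it is done.

Besides the shell and the picture viewer there is one more tool, called after "Call:" by a JSON object that holds its "fn" and its "kwargs", one argument or row to a line. arm_command: Moves the arm, as the interface text tells. Shift numbers are shares of 0.5 m and turn numbers shares of 90 degrees, none past 1 either way. Its arguments: {"type":"object","properties":{"moves":{"type":"array"},"claw":{"type":"number"}},"required":["moves"]}

```bash
mkdir -p pics
cat > h.py <<'E'
import numpy as np, cv2
from scipy.spatial.transform import Rotation as R
from station import ctrl
def q(o): return R.from_quat([o[1],o[2],o[3],o[0]]).as_matrix()
def pts(c):
    v,u=np.mgrid[0:384,0:512]; z=c["range_z"]
    P=np.stack([(u-c["cx"])/c["fx"]*z,-(v-c["cy"])/c["fy"]*z,-z],-1)
    return P@q(c["orientation"]).T+np.array(c["xyz"])
def ray(c,u,v,h):
    d=q(c["orientation"])@np.array([(u-c["cx"])/c["fx"],-(v-c["cy"])/c["fy"],-1]); o=np.array(c["xyz"])
    return o+d*(h-o[2])/d[2]
def save(n,im,s=1): cv2.imwrite(n,cv2.resize(im[:,:,::-1],None,fx=s,fy=s,interpolation=cv2.INTER_CUBIC))
E
python3 - <<'E'
from h import *
import pickle
o=ctrl.get_obs();print(o)
c=ctrl.read_camera("top");pickle.dump(c,open("top.pkl","wb"));print({k:v for k,v in c.items() if k not in("image","range_z")})
save("pics/top.png",c["image"],1.5)
c=ctrl.read_camera("scene");pickle.dump(c,open("scene.pkl","wb"));save("pics/scene.png",c["image"],1.5)
E
```

```text
{'time_s': 0.0, 'joint_pos': array([ 1.03290541e+00,  2.21219786e-01,  1.52762122e+00, -3.28126238e-05,
        1.39467715e+00, -1.26123572e-01]), 'joint_velocities': array([ 1.42298828e-03, -7.90459675e-04,  3.15612389e-04,  1.95794957e-03,
        8.07341421e-04, -5.38891562e-05]), 'joint_efforts': array([ 1.93950718e-04, -4.94601417e+01, -3.87385654e+01,  7.01852166e-02,
        5.70998748e-02, -1.55779594e-04]), 'position': array([0.24985851, 0.57222459, 0.22943581]), 'tcp_rot': array([-2.98532747e-04,  2.04429325e-01,  9.78880853e-01, -9.15439723e-04]), 'force': array([0.60650188, 0.03334678, 0.35892713]), 'ft_torque': array([-0.01819668,  0.05139951, -0.01744729]), 'grasp_force': 0.0, 'grip_width': 0.998598487616188}
{'fx': 422.0156584394758, 'fy': 422.0156584394758, 'cx': 257.8212548534665, 'cy': 188.73695995149131, 'xyz': array([ 0.33197381, -0.00759953,  1.3773178 ]), 'orientation': array([-0.6956476 , -0.04891655,  0.04610745,  0.71523121])}
```

View pics/top.png

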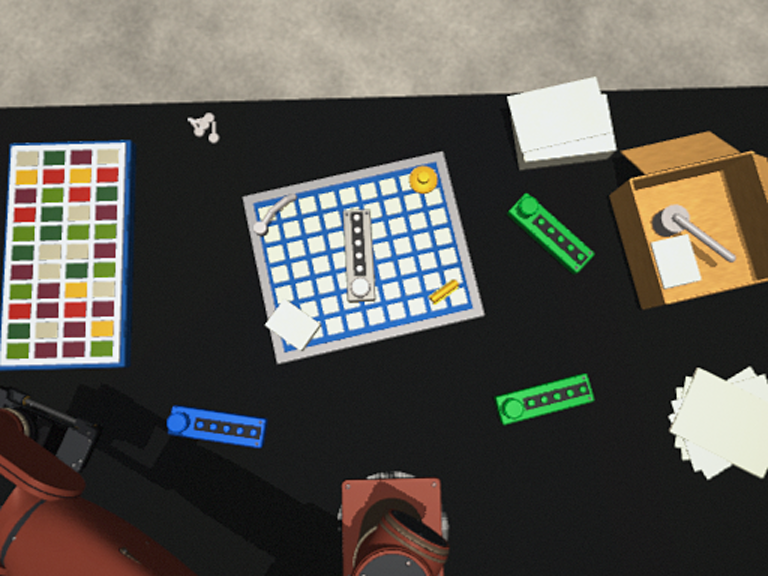

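View pics/scene.png

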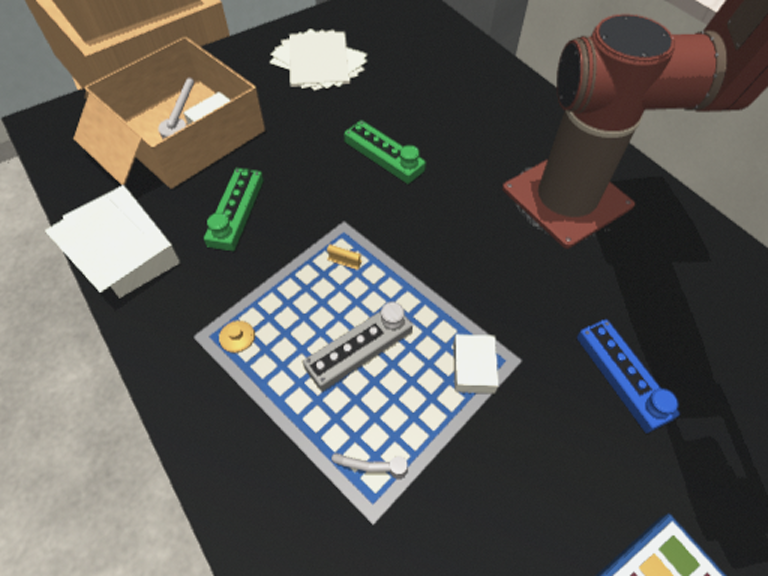

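Top image (at 1.5x scale): the lock candidates are grey on the mat at (358,255), blue at (215,425), green at (550,232) and green at (545,398). Only the grey metal one on the mat fits. Its knob is at (360,287), nearest the robot, and b1 is at the far end, about (357,217). The lever is at (275,215), the rose at (423,180), the cylinder at (445,290) and the carton at (292,325).

Run:
```python
from h import *
import pickle
c=pickle.load(open("top.pkl","rb"));P=pts(c)
save("pics/crop.png",c["image"][130:210,200:290],7)
for n,u,v,h in(("b1",357,217,.043),("b5",358.5,269,.043),("knob",360,287,.067)):
    print(n,ray(c,u/1.5,v/1.5,h),P[int(v/1.5),int(u/1.5)])
w=ctrl.read_camera("wrist");print(w["tool_from_camera"],w["fx"],w["cx"],w["cy"])
```

```text
b1 [0.65828404 0.05543334 0.043     ] [0.65889661 0.0550807  0.04948427]
b5 [0.54462838 0.05462586 0.043     ] [0.54556829 0.05456202 0.0438739 ]
knob [0.50268928 0.05118905 0.067     ] [0.50428076 0.05135067 0.06288697]
[[-3.89655367e-04  9.61064851e-01  2.76322639e-01  7.56732395e-02]
 [ 9.99999343e-01  7.65423315e-05  1.14392714e-03  6.63829384e-04]
 [ 1.07823779e-03  2.76322903e-01 -9.61064249e-01 -1.55510802e-01]
 [ 0.00000000e+00  0.00000000e+00  0.00000000e+00  1.00000000e+00]] 330.94996256773254 255.12484097061468 191.33726219417176
```

View pics/crop.png

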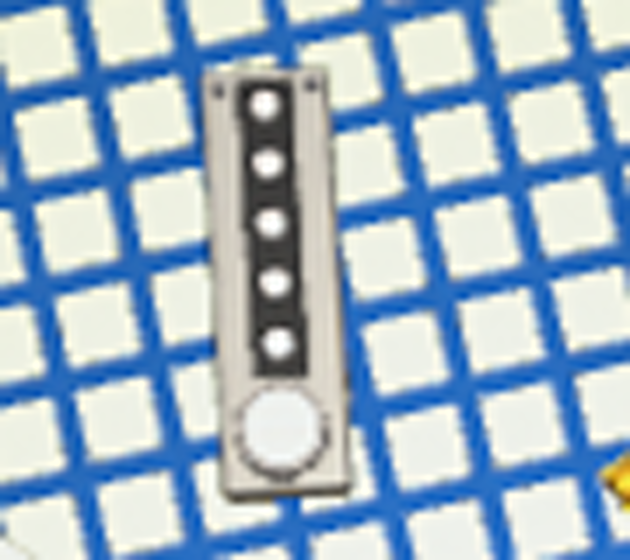

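The crop confirms it: grey metal case, white-lit steel buttons from b1 at crop (265,105) to b5 at (278,343), and the knob at (282,430). I'll shut the jaws and move above it.

Call:
{"fn": "arm_command", "kwargs": {
  "moves": [
    [-0.95,-0.6,0,0,0,-0.28],
    [-0.95,-0.6,0,0,0,-0.28],
    [-0.95,-0.6,0,0,0,-0.28],
    [-0.95,-0.6,0,0,0,-0.28],
    [-0.95,-0.6,0,0,0,-0.28],
    [-0.95,-0.6,0,0,0,-0.28],
    [-0.95,-0.6,0,0,0,-0.28],
    [-0.95,-0.6,0,0,0,-0.28],
    [-0.95,-0.6,0,0,0,-0.28],
    [-0.95,-0.6,0,0,0,-0.28]
  ],
  "claw": -1
}}

```text
time_s: 1.15
position: [0.5275, 0.1628, 0.2305]
tcp_rot: [-0.0, -0.014, 1.0, 0.0]
force: [1.0, 1.6, 0.3]
grip_width: 0.171
grasp_force: 0.0
```

Call:
{"fn": "arm_command", "kwargs": {
  "moves": [
    [-0.06,-0.13,0.04,0,0,0],
    [-0.06,-0.13,0.04,0,0,0],
    [-0.06,-0.13,0.04,0,0,0],
    [-0.06,-0.13,0.04,0,0,0],
    [-0.06,-0.13,0.04,0,0,0]
  ]
}}

```text
time_s: 1.65
position: [0.5583, 0.1016, 0.2108]
tcp_rot: [0.0, -0.014, 1.0, 0.0]
force: [0.2, 0.4, -0.3]
grip_width: 0.001
grasp_force: 0.0
```

Call:
{"fn": "arm_command", "kwargs": {
  "moves": [
    [-0.08,-0.09,0.0,0,0,0],
    [-0.08,-0.09,0.0,0,0,0],
    [-0.08,-0.09,0.0,0,0,0],
    [-0.08,-0.09,0.0,0,0,0],
    [-0.08,-0.09,0.0,0,0,0]
  ]
}}

```text
time_s: 2.15
position: [0.5991, 0.0581, 0.2107]
tcp_rot: [-0.0, -0.015, 1.0, 0.0]
force: [-0.0, 0.4, 0.2]
grip_width: 0.006
grasp_force: 0.0
```

```bash
cat >> h.py <<'E'
def wrist():
    o=ctrl.get_obs(); c=ctrl.read_camera("wrist"); T=np.eye(4); T[:3,:3]=q(o["tcp_rot"]); T[:3,3]=o["position"]
    M=T@np.array(c["tool_from_camera"]); r=R.from_matrix(M[:3,:3]).as_quat()
    c["xyz"]=M[:3,3]; c["orientation"]=r[[3,0,1,2]]; return o,c
E
python3 - <<'E'
from h import *
import pickle
o,c=wrist();pickle.dump(c,open("w.pkl","wb"));print(o["position"],o["tcp_rot"],o["force"])
save("pics/w.png",c["image"],1.5)
E
```

```text
[0.59910535 0.05812155 0.21066869] [-1.42093215e-04 -1.47220908e-02  9.99891590e-01  2.17405161e-04] [-0.01615839  0.38367528  0.18633188]
```

View pics/w.png

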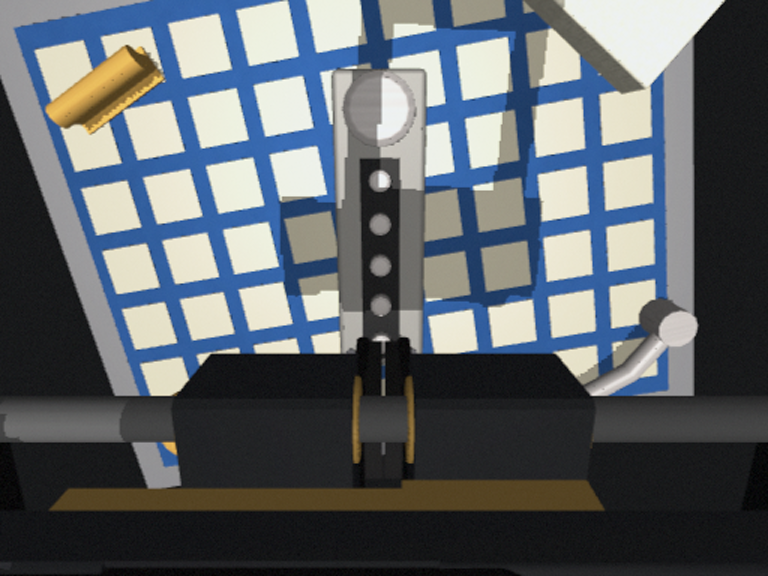

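The wrist view shows the knob at (380,105), b5 (380,181), b4 (380,224), b3 (380,266), b2 (380,305) and b1 partly hidden at (380,340) by the fingertips. I'll fit the buttons in both this view and the top view.

Run:
```python
from h import *
import pickle
def cent(c,seeds,rad,h,xs):
    g=cv2.cvtColor(c["image"],cv2.COLOR_RGB2GRAY).astype(float); out=[]
    for (u,v) in seeds:
        for _ in range(4):
            iu,iv=round(u),round(v); w=g[iv-rad:iv+rad+1,iu-rad:iu+rad+1]
            m=np.clip(w-np.percentile(w,45),0,60); vv,uu=np.mgrid[iv-rad:iv+rad+1,iu-rad:iu+rad+1]
            u,v=(m*uu).sum()/m.sum(),(m*vv).sum()/m.sum()
        p=ray(c,u,v,h)[:2]; out.append(p); print(round(u,1),round(v,1),p.round(4))
    out=np.array(out); A=np.c_[np.ones(len(xs)),xs]; k,*_=np.linalg.lstsq(A,out,rcond=None)
    print("origin",k[0].round(4),"dir",k[1].round(3),"deg",np.degrees(np.arctan2(k[1][1],k[1][0])).round(2),"scale",np.hypot(*k[1]).round(3),"res mm",np.abs(A@k-out).max()*1e3)
    for x in(-.08,-.052,-.024,.004,.032,.074): print(x,(k[0]+x*k[1]/np.hypot(*k[1])).round(4))
w=pickle.load(open("w.pkl","rb"));t=pickle.load(open("top.pkl","rb"))
cent(w,[(253.5,203.5),(253.3,177.3),(253.3,149.3),(253.3,120.6)],8,.043,[-.052,-.024,.004,.032])
cent(t,[(237.9,145),(238.2,153.3),(238.7,161.8),(239.2,170.3),(239.7,179)],4,.043,[-.08,-.052,-.024,.004,.032])
P=pts(w);
for u,v in((253,203),(253,177),(253,149),(253,121),(236,177),(272,177),(253,70)): print(u,v,P[v,u].round(4))
print(o:=ctrl.get_obs()["joint_pos"])
```

```text
253.5 203.7 [0.6297 0.0576]
253.3 177.0 [0.6015 0.0566]
253.1 149.3 [0.5737 0.0557]
253.6 119.8 [0.5453 0.0554]
origin [0.5775 0.0561] dir [-1.004 -0.027] deg -178.47 scale 1.004 res mm 0.29331623543836505
-0.08 [0.6575 0.0582]
-0.052 [0.6295 0.0575]
-0.024 [0.6015 0.0567]
0.004 [0.5735 0.056 ]
0.032 [0.5455 0.0552]
0.074 [0.5035 0.0541]
239.4 142.6 [0.6649 0.0507]
238.0 153.0 [0.6309 0.0562]
243.2 161.8 [0.6013 0.04  ]
239.0 170.0 [0.575 0.054]
240.5 179.0 [0.5455 0.0498]
origin [0.5782 0.0498] dir [-1.052 -0.014] deg -179.24 scale 1.053 res mm 10.161727697691317
-0.08 [0.6582 0.0509]
-0.052 [0.6302 0.0505]
-0.024 [0.6022 0.0501]
0.004 [0.5742 0.0498]
0.032 [0.5462 0.0494]
0.074 [0.5043 0.0488]
253 203 [0.6284 0.0571 0.0445]
253 177 [0.6012 0.0564 0.0443]
253 149 [0.5733 0.0556 0.0434]
253 121 [0.5463 0.0549 0.0449]
236 177 [0.6038 0.0389 0.0356]
272 177 [0.6027 0.0758 0.0359]
253 70 [0.5023 0.0538 0.0684]
[-3.46030448e-02  1.80258249e-01  1.61055958e+00  2.59022714e-04
  1.35093464e+00 -1.63494421e+00]
```

Call:
{"fn": "arm_command", "kwargs": {
  "moves": [
    [-0.117,-0.003,0.1,0,0,0.001],
    [-0.117,-0.003,0.15,0,0,0.001],
    [-0.117,-0.003,0.2,0,0,0.001],
    [-0.117,-0.003,0.25,0,0,0.001],
    [-0.117,-0.003,0.28,0,0,0.001],
    [-0.117,-0.003,0.29,0,0,0.001],
    [-0.117,-0.003,0.29,0,0,0.001],
    [-0.117,-0.003,0.29,0,0,0.001]
  ]
}}

```text
time_s: 3.0
position: [0.6594, 0.057, 0.0674]
tcp_rot: [0.001, -0.013, 1.0, -0.0]
force: [-0.2, -0.1, 1.1]
grip_width: 0.003
grasp_force: 0.0
```

Run:
```python
from h import *
o,c=wrist();print(o["position"],o["tcp_rot"],o["force"])
save("pics/w2.png",c["image"][150:384,130:380],2.5)
```

```text
[0.65942568 0.05700646 0.06737167] [ 1.31714232e-03 -1.33366436e-02  9.99910193e-01 -6.52855677e-05] [-0.22966239 -0.12493328  1.06740345]
```

View pics/w2.png

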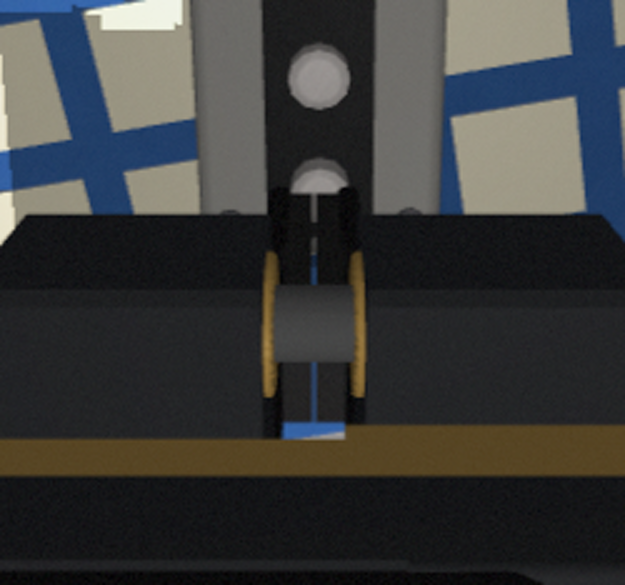

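b2 shows at (319,77) and the near edge of b1 at (319,180), just ahead of the fingertips, which sit about 2 mm too far out. I'll correct that and press down gradually.

Call:
{"fn": "arm_command", "kwargs": {
  "moves": [
    [0.004,0.002,0.01,0,0,0],
    [0.004,0.002,0.02,0,0,0],
    [0.004,0.002,0.028,0,0,0],
    [0.004,0.002,0.032,0,0,0],
    [0.004,0.002,0.036,0,0,0],
    [0.004,0.002,0.036,0,0,0]
  ]
}}

```text
time_s: 3.65
position: [0.6562, 0.0578, 0.0474]
tcp_rot: [-0.0, -0.013, 1.0, 0.0]
force: [-2.0, 0.7, 2.2]
grip_width: 0.004
grasp_force: 1.3
```

Call:
{"fn": "arm_command", "kwargs": {
  "moves": [
    [0,0,0.002,0,0,0],
    [0,0,0.004,0,0,0],
    [0,0,0.004,0,0,0],
    [0,0,0.004,0,0,0]
  ]
}}

```text
time_s: 4.05
position: [0.6562, 0.0578, 0.0456]
tcp_rot: [-0.0, -0.013, 1.0, 0.0]
force: [-3.0, -0.3, 3.5]
grip_width: -0.002
grasp_force: 1.7
```

Call:
{"fn": "arm_command", "kwargs": {
  "moves": [
    [0,0,-0.015,0,0,0],
    [0,0,-0.04,0,0,0],
    [0,0,-0.04,0,0,0],
    [0,0,-0.04,0,0,0]
  ]
}}

```text
time_s: 4.45
position: [0.657, 0.0578, 0.0665]
tcp_rot: [0.001, -0.013, 1.0, -0.0]
force: [-0.1, -1.1, -0.2]
grip_width: 0.007
grasp_force: 0.0
```

Run:
```python
from h import *
o,c=wrist();print(o["position"],o["tcp_rot"],o["force"])
save("pics/w3.png",c["image"][100:384,130:380],2.1)
```

```text
[0.65702812 0.05777292 0.06650183] [ 9.08458341e-04 -1.32037475e-02  9.99912413e-01 -3.82529086e-05] [-0.06453352 -1.13293588 -0.21918677]
```

View pics/w3.png

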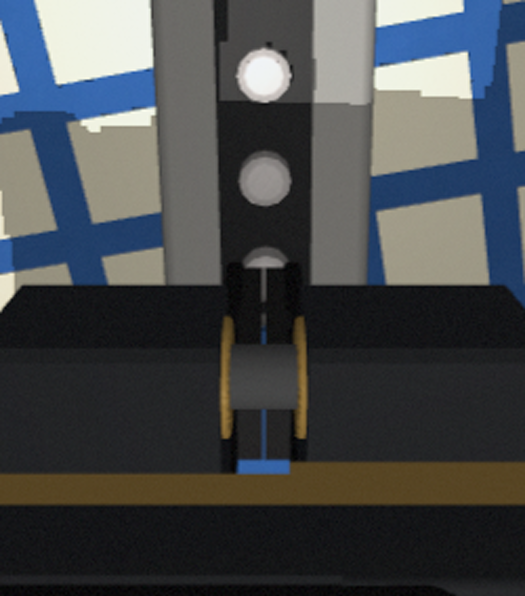

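b3 (264,75), b2 (265,180) and the edge of b1 (264,255) line up with the fingertips, and the lock is undisturbed. Next is b2, with the same stroke shifted 28 mm.

Call:
{"fn": "arm_command", "kwargs": {
  "moves": [
    [0.054,0,0,0,0,0],
    [0.054,0,0,0,0,0],
    [0.054,0,0.01,0,0,0],
    [0.054,0,0.02,0,0,0],
    [0.054,0,0.028,0,0,0],
    [0.054,0,0.034,0,0,0],
    [0.054,0,0.038,0,0,0],
    [0.054,0,0.04,0,0,0],
    [0.054,0,0.04,0,0,0],
    [0.054,0,0.04,0,0,0]
  ]
}}

```text
time_s: 5.5
position: [0.6299, 0.057, 0.0461]
tcp_rot: [0.001, -0.013, 1.0, -0.0]
force: [0.2, -1.0, 3.4]
grip_width: 0.006
grasp_force: 1.6
```

Pressed about 5 mm at 3.4 N. I'll hold briefly, then lift and go on.

Call:
{"fn": "arm_command", "kwargs": {
  "moves": [
    [0,0,0.001,0,0,0],
    [0,0,0.001,0,0,0],
    [0,0,-0.015,0,0,0],
    [0,0,-0.04,0,0,0],
    [0,0,-0.04,0,0,0],
    [0,0,-0.04,0,0,0]
  ]
}}

```text
time_s: 6.1
position: [0.6295, 0.0572, 0.0661]
tcp_rot: [0.0, -0.013, 1.0, 0.0]
force: [1.1, 0.9, -0.4]
grip_width: 0.008
grasp_force: 0.0
```

Call:
{"fn": "arm_command", "kwargs": {
  "moves": [
    [0.056,0,0,0,0,0],
    [0.056,0,0,0,0,0],
    [0.056,0,0.01,0,0,0],
    [0.056,0,0.02,0,0,0],
    [0.056,0,0.028,0,0,0],
    [0.056,0,0.034,0,0,0],
    [0.056,0,0.038,0,0,0],
    [0.056,0,0.041,0,0,0],
    [0.056,0,0.041,0,0,0],
    [0.056,0,0.041,0,0,0]
  ]
}}

```text
time_s: 7.1
position: [0.6018, 0.0563, 0.0455]
tcp_rot: [0.0, -0.013, 1.0, -0.0]
force: [-0.1, -0.2, 2.7]
grip_width: 0.003
grasp_force: 1.7
```

Call:
{"fn": "arm_command", "kwargs": {
  "moves": [
    [0,0,0.001,0,0,0],
    [0,0,0.001,0,0,0],
    [0,0,-0.015,0,0,0],
    [0,0,-0.04,0,0,0],
    [0,0,-0.04,0,0,0],
    [0,0,-0.04,0,0,0]
  ]
}}

```text
time_s: 7.7
position: [0.6015, 0.0564, 0.0656]
tcp_rot: [0.0, -0.013, 1.0, -0.0]
force: [0.1, -0.1, -0.4]
grip_width: 0.006
grasp_force: 0.0
```

Call:
{"fn": "arm_command", "kwargs": {
  "moves": [
    [0.056,0,0,0,0,0],
    [0.056,0,0,0,0,0],
    [0.056,0,0.01,0,0,0],
    [0.056,0,0.02,0,0,0],
    [0.056,0,0.028,0,0,0],
    [0.056,0,0.034,0,0,0],
    [0.056,0,0.038,0,0,0],
    [0.056,0,0.04,0,0,0],
    [0.056,0,0.04,0,0,0],
    [0.056,0,0.04,0,0,0]
  ]
}}

```text
time_s: 8.7
position: [0.5739, 0.0556, 0.0455]
tcp_rot: [0.0, -0.013, 1.0, -0.0]
force: [0.5, 0.2, 4.2]
grip_width: 0.005
grasp_force: 1.7
```

Call:
{"fn": "arm_command", "kwargs": {
  "moves": [
    [0,0,0.001,0,0,0],
    [0,0,0.001,0,0,0],
    [0,0,-0.015,0,0,0],
    [0,0,-0.04,0,0,0],
    [0,0,-0.04,0,0,0],
    [0,0,-0.04,0,0,0]
  ]
}}

```text
time_s: 9.3
position: [0.5735, 0.0556, 0.0655]
tcp_rot: [0.0, -0.013, 1.0, -0.0]
force: [0.1, 0.2, -0.2]
grip_width: 0.005
grasp_force: 0.0
```

Call:
{"fn": "arm_command", "kwargs": {
  "moves": [
    [0.056,0,0,0,0,0],
    [0.056,0,0,0,0,0],
    [0.056,0,0.01,0,0,0],
    [0.056,0,0.02,0,0,0],
    [0.056,0,0.028,0,0,0],
    [0.056,0,0.034,0,0,0],
    [0.056,0,0.038,0,0,0],
    [0.056,0,0.04,0,0,0],
    [0.056,0,0.04,0,0,0],
    [0.056,0,0.04,0,0,0]
  ]
}}

```text
time_s: 10.3
position: [0.5458, 0.0549, 0.0455]
tcp_rot: [0.0, -0.013, 1.0, -0.0]
force: [0.5, 0.1, 2.7]
grip_width: 0.007
grasp_force: 1.7
```

Call:
{"fn": "arm_command", "kwargs": {
  "moves": [
    [0,0,0.001,0,0,0],
    [0,0,0.001,0,0,0],
    [0,0,-0.015,0,0,0],
    [0,0,-0.05,0,0,0],
    [0,0,-0.1,0,0,0],
    [-0.11,0,-0.2,0,0,0],
    [-0.11,0,-0.3,0,0,0],
    [-0.11,0,-0.33,0,0,0],
    [-0.11,0,-0.33,0,0,0],
    [-0.11,0,-0.33,0,0,0]
  ]
}}

```text
time_s: 11.3
position: [0.6003, 0.0564, 0.2106]
tcp_rot: [0.0, -0.013, 1.0, -0.0]
force: [-0.9, -0.1, -0.6]
grip_width: 0.006
grasp_force: 0.0
```

Run:
```python
from h import *
o,c=wrist();print(o["time_s"],o["position"],o["force"])
save("pics/w4.png",c["image"],1.5)
P=pts(c);print(P[177,253],P[149,253],P[121,253])
```

```text
11.3 [0.60029877 0.05636188 0.21062963] [-0.92353645 -0.0766293  -0.5956713 ]
[0.60250062 0.05452273 0.04436278] [0.57449614 0.05383871 0.04394568] [0.54770825 0.05318443 0.04355072]
```

View pics/w4.png

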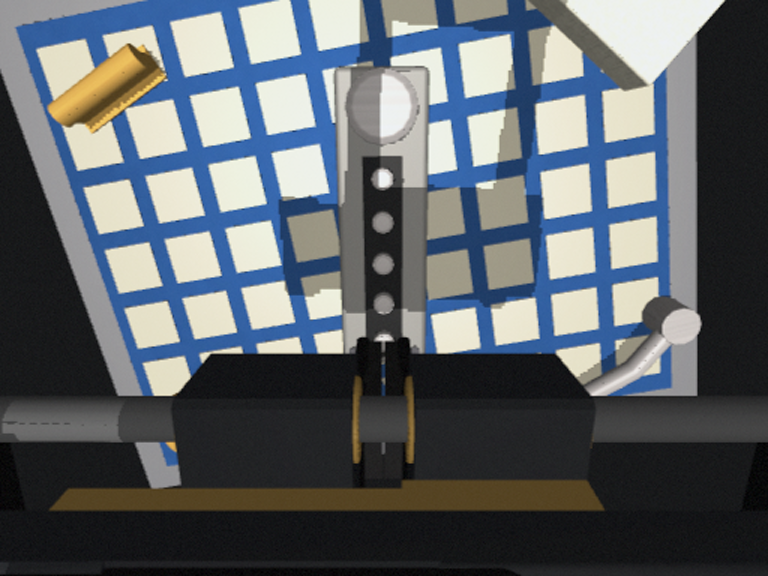

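The lock lies as before: knob at (382,105), buttons at (382,179) to (382,303) all out, with the other parts unmoved. The arm is clear, so I'm handing in.

```bash
python3 -c "from station import ctrl; print(ctrl.hand_in())"
```

```text
the job is handed in; nothing more can be done
None
```

I pressed all five buttons in order from the far end to the knob, each about 5 to 5.5 mm at no more than about 4 N. In the last wrist view b2–b5 were out (b1 mostly hidden by the fingers) and the lock and visible parts (rose out of view) looked unmoved; the job is handed in, but no verdict came back.

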